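Nip a stone sample in the rapid-action vice

ROBOT

A 6-joint arm with a two-finger parallel gripper is mounted at the origin on a cart in front of the work surface, level with it; the furniture and walls round the work are solid. World frame = base frame: x ahead of the robot, y to its left, z up, the work surface at z = 0. Lengths are in m, angles in rad, forces in N, time in s.
With the tool pointing down it reaches from about 0.375 to 0.825 m from the base axis. Payload 5.5 kg.
Tool frame: the origin (TCP) lies at the very end of the fingers, on their centre line; the grasp point (between the pads) lies 19 mm behind it; z points along the fingers, y is the line along which they close (so a half turn about z gives the same grasp; the last joint's range is limited). The gripper opens to 85 mm and grips with 20 to 120 N. Pads are 22 mm wide; open, the fingers measure 114 mm over their backs; the gripper's body (76 mm by 85 mm) begins 54 mm behind the grasp point. The pads swing forward as they close: fully open they stand 13 mm farther back than shut.
Start: joints at [-1.165, 0.314, -0.047, 1.21, 0, 1.571], TCP at [0.237, -0.551, 0.231] pointing down, gripper open.
Joint ranges: [-2.67, 2.67], [-0.69, 1.73], [-1.03, 1.25], [-2.08, 2.16], [-1.42, 1.45], [-3.14, 3.14]. Speed limits (rad/s): [2.39, 2.39, 3.01, 3.14, 3.14, 3.14].

INTERFACE

Orientations are given as a unit quaternion [x, y, z, w].
In Python, from plant import * gives the robot as it stands.
- The arm moves only by the shell command python3 -m jog 'ROWS'. ROWS is JSON, a list that holds one entry, the list of rows, each a list of 7 numbers: the turn, a rotation vector about the tool's x, y, z in degrees, then the shift along the tool's x, y, z in m, then the finger opening in m, from 0 to 0.0854. A call has 1 to 8 rows; each row is the pose to reach, as a shift and turn from the pose commanded when the call began, along the tool's axes at that moment; what a row does not reach only later rows make up. A row lasts 1/8 s, in which the tool goes at most 62.5 mm and 10.7 degrees, less where a joint would pass 70% of its speed; a pose out of reach is approached as far as the arm can. A call with a gripper value outside its range is refused whole. The fingers move at their own pace and stop on an object; the grip force is fixed at half the most. Time passes only in rows, so rows that repeat a pose let the fingers close. It gives the time, the measured TCP pose, the force, the opening and the grip force at its end, in the units of the state.
- get_state(): the state, without advancing time (a new reading comes with each control period).
- camera(name): name is "side" or "top" or "wrist"; returns (picture, depth): 420x560x3 uint8, blue, green, red; 420x560 float32, m along the optical axis (not along the pixel's ray), 0 where there is no reading.
- camera_info(name): a dict with "K" (3x3 intrinsics, pixels), "dist" ([k1, k2, p1, p2, k3] as OpenCV has them; the pictures are not rectified), "rvec" (rotation vector, rad) and "tvec" (3), from world to camera coordinates, as OpenCV has them; the wrist camera has in their place "T_tool_cam" (4x4, takes a point from camera to tool coordinates, whose origin is the TCP and whose axes are the flange's). Camera axes: x right, y down, z forward; pixel columns grow to the right and rows downward; lengths in m; the calibration is good to about 2 mm. A picture is of the moment at which its call begins: read the wrist's pose just before it. camera_info takes no time and is no camera call.
- sign_off(): hands the job in; it is judged then, once.
The state is a dict: "clock": time; "joint_pos": joint angles; "joint_vel": joint speeds; "tau": joint torques, N m; "eef_pos": TCP position; "tcp_rot": TCP orientation; "contact_force": force on the tool from outside, world axes, zero at the start; "wrist_torque": the same for the moment, N m; "grip_width": finger opening in m; "grip_force": force on a finger pad.
Only numpy, scipy, OpenCV 4.12 (cv2) and the standard library are available. Lean on these libraries where they do the work, as an engineer would, in place of code of your own. Each camera call takes 0.05 s, during which the arm holds its last target. There are 200 camera calls.

TASK

A rough stone sample lies loose on the bed of the rapid-action vice. Squeeze the vice's release lever against its post and slide the carriage up until the stone is lightly nipped against the fixed jaw, then let go of the lever so that its half-nut drops into the rack. Turn the four-spoked handle clockwise until the stone is held firmly but not crushed, and leave the tools lying round the vice where they are.

Things in the scene. Friction and masses are not known exactly. Their poses are not given: they have to be found in the camera images.
- vice: Grey cast-iron rapid-action vice, base 258 long (x = -108 to 150) x 104 wide (160 over its bolted lugs), 99 high, fixed to the table. Origin on the table; x runs along the slide from the handle end (robot side) to the fixed jaw; y to its left, z up. Two bed rails, top z = 44, carry stone and carriage; the toothed rack (6 mm pitch) lies between them. Heights z in these notes are over the table.
- jaw_post (a point): Middle (z = 128) of the upright post fixed on the carriage: 8 thick along x, 28 wide, its round top at z = 152. Its handle-side face looks at the lever. The jaw in front of it is 91 high, the carriage under it 98. The carriage slides along vice x with about 3 N while the release lever is squeezed; else its half-nut locks it both ways.
- lever_plate (a point): Middle of the lever's upright thumb plate (6 thick, 34 wide, z = 105 to 143), 44 mm on the handle side of the post: 51 mm over the outsides of plate and post at rest, about 36 squeezed. Spring 4 to 6 N. Letting go drops the half-nut, but its tooth may land on a tooth's tip: then pulling the post back towards the handle (up to 6 mm, under 10 N) lets it fall in and lock.
- handle_hub (a point): On the screw's axis (along vice x, z = 74) in the plane of the four steel spokes, 125 mm on the handle side of the post. Each spoke ends in a polished black ball of radius 9, its centre 58 from the axis. The handle travels with the carriage. It can be turned by pushing the upper ball to the vice's right (or the right one down), ball after ball; 9 N square on a ball is plenty.
- moving_face (a point): Centre of the moving jaw plate's face (90 wide, z = 47 to 90).
- fixed_face (a point): Centre of the fixed jaw plate's face, which looks at the moving one along vice x.
- jaw_plate: Serrated steel plate of the moving jaw, 90 wide, z = 47 to 90, rubber-backed: gives about 1 mm per 50 N. The screw drives the jaw 16 mm per turn of the handle. Firm clamping means about 80 N on the stone (40 to 120); from 150 N it is crushed. While sliding, a nip of 5 to 10 N is right.
- fixed_jaw: Serrated steel plate on the fixed jaw, 90 wide, z = 47 to 90.
- stone: Rough brown stone sample, about 44 along the slide x 64 across x 28 high; its faces are uneven by a millimetre or so. Lies loose on the bed rails, a little askew, 4 to 30 mm from the fixed jaw. Origin at the centre of its underside.
- release_lever (a joint): Lever angle, rad: 0 at rest with the half-nut fully in the rack, 0.09 to 0.10 when its tooth stands on a tip, 0.18 squeezed against its stop; the tooth is clear from 0.11.
- handle (a joint): Turn of the handle, rad, growing clockwise seen from the handle end (0 to 6.5). At value t one spoke stands t above the vice's left (+y), the others at quarter turns; turning carries left to up to right. It needs about 0.30 N m to run free and 0.0025 N m more per newton of clamping, so about 0.5 N m when firm; it stays where it is left. From first contact, 1 rad adds about 115 N.
- pencil: Red carpenter's pencil, 168 long, lying to the right of the vice; leave it.
- rubbing_stone: Grey abrasive block 26 x 68 x 22 to the left of the vice; leave it.
- chisel: Flat steel chisel 190 long, to the left of the vice; leave it.
- diamond_pad: Round pad, 57 in diameter, 10 high, to the right of the vice; leave it.
Mind the look-alikes: they are no part of the job. Leave any purple look-alike of the stone alone.

How it is judged:
On the way, in this order (a step that is already met when the one before it is completed fails the run):
1. with the release lever squeezed, the stone is lightly nipped between both jaw plates (value of joint release_lever above 0.12 rad and contact force between each of jaw_plate, fixed_jaw and stone above 1.5 N), for 0.1 s.
2. the lever is let go with the jaw still close up to the stone (value of joint release_lever below 0.11 rad and contact force between the fingers and release_lever below 0.3 N and distance between moving_face and fixed_face below 0.06 m), for 0.1 s.
At the end, for the whole second after the job is handed in: The jaw plates hold the stone with 40 to 120 N on each side, the stone lies level (within 0.15 rad) and at rest on the vice, and the release lever is back at rest with its half-nut in the rack (lever under 0.03 rad) (contact force between jaw_plate and stone between 40 and 120 N and contact force between fixed_jaw and stone above 40 N and value of joint release_lever below 0.03 rad and angle between stone's own z axis and vertical below 0.15 rad and linear speed of stone below 0.01 m/s); the robot touches nothing.
It fails at once if the jaw is rammed into the stone (more than 35 N) while the release lever is squeezed (value of joint release_lever above 0.12 rad and contact force between jaw_plate and stone above 35 N).
It fails at once if the stone is crushed: the jaw presses on it with more than 150 N (contact force between jaw_plate and stone above 150 N).
It fails at once if a thing lying round the vice is moved by more than 25 mm (distance of any of pencil, rubbing_stone, chisel, diamond_pad from where it was at the start of the episode above 0.025 m).
It also fails if it takes over 69 s, if anything falls off the work surface, if the arm or the gripper's body presses on something with over 40 N, if the wrist force passes 120 N, or if a joint passes its speed limit or range.

## Working session

There is one attempt and no reset: what is moved stays moved. The work goes in short steps, Python scripts to look and compute and a shell command to move; the robot and the scene stay as the last step left them, time stands still between calls to the robot, and variables do not carry over. Pictures are saved under pics/ and viewed, at most 10 in all, crops included, and the job is handed in when it is done.

```bash
ls; mkdir -p pics; python3 - <<'E'
from plant import *
import cv2,numpy as np
s=get_state();print(s)
for n in("top","side"):
    p,d=camera(n);cv2.imwrite(f"pics/{n}0.png",p);np.save(f"pics/{n}0.npy",d)
    print(n,camera_info(n))
print(camera_info("wrist"))
E
```

```text
pics
{'clock': 0.0, 'joint_pos': array([-1.16498935e+00,  3.14208310e-01, -4.80968988e-02,  1.21016324e+00,
        7.44404593e-07,  1.57083117e+00]), 'joint_vel': array([ 3.57962281e-04, -1.54233104e-03,  1.17098795e-03, -6.29164593e-04,
        7.09939928e-05, -8.80970463e-04]), 'tau': array([-2.03934236e-03, -5.39591432e+01,  3.39745724e+01,  1.93871954e-02,
       -3.92256254e-05,  1.63122780e-05]), 'eef_pos': array([ 0.23663088, -0.55074543,  0.23043735]), 'tcp_rot': array([ 9.79488781e-01,  2.01496969e-01, -1.68127909e-04, -8.18982409e-04]), 'contact_force': array([-0.18134357,  0.38924279, -0.09772474]), 'wrist_torque': array([-0.00401429, -0.0154405 , -0.02458724]), 'grip_force': 0.0, 'grip_width': 0.08554228147927764}
top {'K': array([[459.04167342,   0.        , 280.74448754],
       [  0.        , 459.04167342, 203.56811469],
       [  0.        ,   0.        ,   1.        ]]), 'dist': array([-0.1586806,  0.       ,  0.       ,  0.       ,  0.       ]), 'rvec': array([ 2.149535  , -2.14736305,  0.16716762]), 'tvec': array([-0.05841749,  0.56929753,  0.92789678])}
side {'K'
[... 231 characters left out ...]
), 'rvec': array([ 0.12711685, -2.6641649 ,  1.55760376]), 'tvec': array([0.56613444, 0.12962923, 0.8092977 ])}
{'K': array([[360.92820185,   0.        , 280.99149432],
       [  0.        , 360.92820185, 204.60066945],
       [  0.        ,   0.        ,   1.        ]]), 'dist': array([-0.091993,  0.      ,  0.      ,  0.      ,  0.      ]), 'T_tool_cam': array([[-4.31019814e-04, -9.47919966e-01, -3.18508324e-01,
         8.15172724e-02],
       [ 9.99999904e-01, -3.83946003e-04, -2.10574371e-04,
         9.83351372e-04],
       [ 7.73176525e-05, -3.18508385e-01,  9.47920040e-01,
        -1.42546830e-01],
       [ 0.00000000e+00,  0.00000000e+00,  0.00000000e+00,
         1.00000000e+00]])}
```

View pics/top0.png

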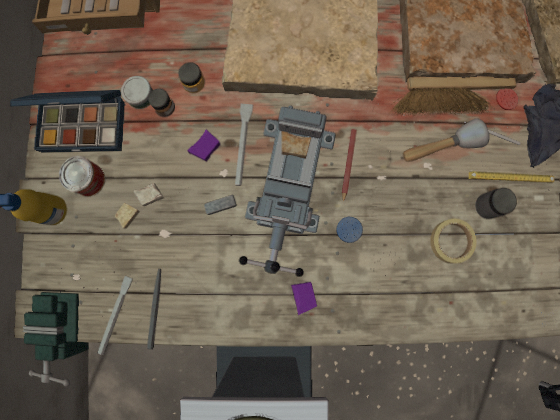

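View pics/side0.png

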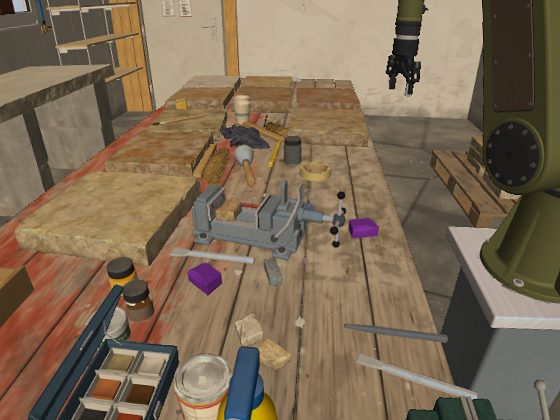

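The top view shows the vice with the handle at about (273,266), the stone at (295,143) and the fixed jaw near (300,115). The vice is yawed a little clockwise. The side view shows the post and lever around (283,190).

```bash
cat > h.py <<'E'
from plant import *
import cv2,numpy as np
from scipy.spatial.transform import Rotation as R
def cloud(name,d,state=None):
    i=camera_info(name);v,u=np.mgrid[0:420,0:560]
    n=cv2.undistortPoints(np.stack([u,v],-1).reshape(-1,1,2).astype(float),i["K"],i["dist"]).reshape(420,560,2)
    c=np.dstack([n*d[...,None],d])
    if name=="wrist":
        T=i["T_tool_cam"];c=c@T[:3,:3].T+T[:3,3]
        return c@R.from_quat(state["tcp_rot"]).as_matrix().T+state["eef_pos"]
    return (c-i["tvec"])@R.from_rotvec(i["rvec"]).as_matrix()
def project(name,P,state=None):
    i=camera_info(name)
    return cv2.projectPoints(np.atleast_2d(P).astype(float),i["rvec"],i["tvec"],i["K"],i["dist"])[0].reshape(-1,2)
E
python3 - <<'E'
from h import *
d=np.load("pics/top0.npy");p=cv2.imread("pics/top0.png");W=cloud("top",d)
for u,v in [(243,260),(300,272),(273,266),(295,143),(150,250),(285,205),(275,235),(302,112),(330,140),(271,128),(252,210),(312,225)]: print(u,v,W[v,u].round(4),d[v,u])
c=p[95:295,225:365];cv2.imwrite("pics/topc.png",cv2.resize(c,None,fx=3,fy=3,interpolation=cv2.INTER_CUBIC))
z=W[...,2]
m=np.zeros(z.shape,bool);m[95:285,230:350]=1;m&=(d>0)
for lo,hi in [(.09,.105),(.11,.17)]:
    k=m&(z>lo)&(z<hi);print(lo,hi,k.sum(),W[k].min(0),W[k].max(0))
k=m&(z>.105);v,u=np.where(k)
for a,b in zip(u,v):print(a,b,W[b,a].round(3),end=';')
E
```

```text
243 260 [0.4493 0.0171 0.0902] 0.90459126
300 272 [ 0.4258 -0.0963  0.074 ] 0.9179927
273 266 [ 0.4371 -0.0426  0.1361] 0.85785615
295 143 [ 0.6925 -0.0873  0.0748] 0.9562951
150 250 [0.4718 0.2295 0.0005] 0.9949539
285 205 [ 0.5559 -0.0656  0.114 ] 0.8972876
275 235 [ 0.4995 -0.046   0.0835] 0.91901743
302 112 [ 0.753  -0.1013  0.0964] 0.9439624
330 140 [ 0.716  -0.1675  0.0186] 1.0160071
271 128 [ 0.744  -0.0362  0.0162] 1.0214887
252 210 [0.5584 0.004  0.0207] 0.9894671
312 225 [ 0.5262 -0.1253  0.0197] 0.98667157
0.09 0.105 1116 [ 0.43565373 -0.14959826  0.09000113] [0.76587459 0.02293275 0.10478956]
0.11 0.17 424 [ 0.42776309 -0.10661165  0.11000722] [ 0.56529938 -0.00304741  0.15449898]
278 198 [ 0.565 -0.052  0.141];279 198 [ 0.564 -0.054  0.15 ];280 198 [ 0.564 -0.056  0.15 ];281 198 [ 0.564 -0.057  0.151];282 198 [ 0.564 -0.059  0.149];283 198 [ 0.564 -0.061  0.152];284 198 [ 0.564 -0.063  0.148];277 199 [ 0.564 -0.05   0.14 ];278 199 [ 0.563 -0.052  0.146];279 199 [ 0.563 -0.054  0.145];280 199 [ 0.563 -0.056  0.147];281 199 [ 0.563 -0.057  0.147];282 199 [ 0.562 -0.059  0.
[... 12449 characters left out ...]
33 -0.048  0.14 ];277 268 [ 0.433 -0.05   0.136];278 268 [ 0.433 -0.052  0.138];279 268 [ 0.433 -0.054  0.133];271 269 [ 0.431 -0.039  0.136];272 269 [ 0.431 -0.041  0.138];273 269 [ 0.431 -0.043  0.138];274 269 [ 0.431 -0.045  0.139];275 269 [ 0.431 -0.046  0.141];276 269 [ 0.431 -0.048  0.137];277 269 [ 0.431 -0.05   0.138];278 269 [ 0.432 -0.052  0.134];272 270 [ 0.43  -0.041  0.136];273 270 [ 0.43  -0.043  0.137];274 270 [ 0.43  -0.045  0.135];275 270 [ 0.43  -0.046  0.136];276 270 [ 0.43  -0.048  0.136];277 270 [ 0.43  -0.05   0.137];278 270 [ 0.43  -0.052  0.132];273 271 [ 0.428 -0.043  0.134];274 271 [ 0.428 -0.045  0.135];275 271 [ 0.428 -0.046  0.135];276 271 [ 0.428 -0.048  0.133];
```

View pics/topc.png

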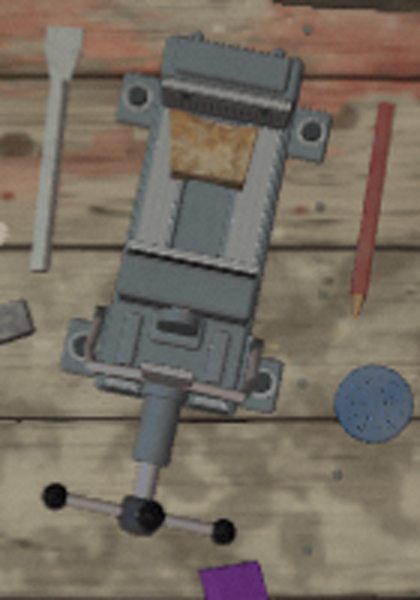

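The enlarged crop shows the post at (178,322), the lever's thumb plate at (165,375), the hub with its upper ball at (148,513), the side balls at (55,497) and (223,531), and the stone at (212,148) close to the fixed jaw. The vice yaw comes out at about -11.7°. I'll move above the post and look from there.

```bash
python3 -m jog '[[[0,0,-9,0.06,-0.042,0,0.085],[0,0,-18,0.12,-0.084,0,0.085],[0,0,-27,0.18,-0.126,0,0.085],[0,0,-36,0.24,-0.168,0,0.085],[0,0,-45,0.30,-0.21,0,0.085],[0,0,-50,0.355,-0.25,0,0.085],[0,0,-55,0.41,-0.29,0,0.085],[0,0,-55,0.45,-0.32,0,0.085]]]'
```

```text
clock: 1.1
eef_pos: [0.4981, -0.1227, 0.2312]
tcp_rot: [0.776, 0.631, -0.0, 0.0]
contact_force: [0.8, 0.1, -0.5]
grip_width: 0.0848
grip_force: 0.0
```

```bash
python3 - <<'E'
from h import *
s=get_state();p,d=camera("wrist");cv2.imwrite("pics/w1.png",p);np.save("pics/w1.npy",d)
import pickle;pickle.dump(s,open("pics/w1.pkl","wb"))
print(s["clock"],s["eef_pos"],s["tcp_rot"],s["joint_pos"].round(2))
E
```

```text
1.1 [ 0.49810857 -0.12271398  0.23115259] [ 7.75571014e-01  6.31260323e-01 -7.28059969e-05  3.58726603e-05] [-0.24  0.15 -0.26  1.17 -0.    1.53]
```

View pics/w1.png

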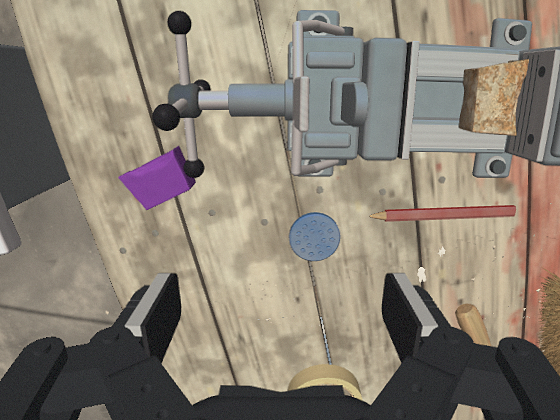

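The wrist view shows the plate at (301,103), the post at (352,102), balls at (179,22), (166,117), (193,168) and (202,88), the stone at (497,98) and the moving jaw edge at u≈408.

```bash
python3 - <<'E'
from h import *
import pickle
s=pickle.load(open("pics/w1.pkl","rb"));d=np.load("pics/w1.npy");W=cloud("wrist",d,s)
def med(u,v,r=2): return np.nanmedian(W[v-r:v+r+1,u-r:u+r+1].reshape(-1,3),0)
pts={n:med(*q) for n,q in dict(ballL=(179,22),ballU=(166,117),ballR=(193,168),plate=(301,103),post=(347,102),stone=(497,98),table=(240,250),fixtop=(545,120),carr=(380,100)).items()}
for k,v in pts.items():print(k,v.round(4))
yv=pts["ballL"]-pts["ballR"];print("yaw",np.degrees(np.arctan2(-yv[0],yv[1])))
# yaw from carriage jaw edge (max x at z~0.091) 
th=np.radians(-11.7)
for th in [np.radians(-11.7)]:
    X=np.array([np.cos(th),np.sin(th)]);Y=np.array([-X[1],X[0]])
    A=W[...,:2]@X;B=W[...,:2]@Y;Z=W[...,2];ok=d>0
    v0,u0=np.mgrid[0:420,0:560]
    for v in (70,85,100,112,125):
        print(v,[(u,round(A[v,u]*1e3),round(B[v,u]*1e3),round(Z[v,u]*1e3)) for u in list(range(288,312,3))+list(range(334,376,4))+list(range(396,420,4))+list(range(456,536,8))])
    # ball fits
    from scipy.optimize import least_squares
    for n in("ballL","ballU","ballR"):
        c=pts[n];k=ok&(np.linalg.norm(W-c,axis=-1)<.011)
        f=least_squares(lambda q:np.linalg.norm(W[k]-q,axis=1)-.009,c-[0,0,.009],loss="soft_l1",f_scale=.001)
        q=f.x;print(n,k.sum(),q.round(4),"A,B",(q[:2]@X).round(4),(q[:2]@Y).round(4),np.sqrt(f.cost/k.sum()))
E
```

```text
ballL [0.451  0.0157 0.0909]
ballU [ 0.4387 -0.0475  0.1397]
ballR [ 0.4275 -0.0945  0.0741]
plate [ 0.5245 -0.0567  0.1467]
post [ 0.5562 -0.0635  0.1229]
stone [ 0.6903 -0.0875  0.0715]
table [ 4.321e-01 -2.103e-01  1.000e-04]
fixtop [ 0.7211 -0.1096  0.0893]
carr [ 0.5866 -0.0694  0.0901]
yaw -12.069180383482939
70 [(288, 519, 74, 42), (291, 521, 74, 44), (294, 522, 71, 117), (297, 524, 71, 118), (300, 526, 71, 119), (303, 528, 71, 116), (306, 532, 72, 86), (309, 534, 73, 85), (334, 553, 73, 86), (338, 556, 73, 84), (342, 559, 73, 84), (346, 562, 73, 86), (350, 565, 73, 85), (354, 568, 73, 87), (358, 571, 73, 86), (362, 575, 73, 83), (366, 578, 73, 83), (370, 580, 73, 89), (374, 583, 73, 89), (396, 599, 73, 90), (400, 602, 73, 90), (404, 606, 73, 89), (408, 609, 73, 89), (412, 611, 73, 91), (416, 615, 74, 90), (456, 668, 77, 44), (464, 674, 77, 47), (472, 675, 76, 60), (480, 675, 76, 72), (488, 682, 76, 72), (496, 690, 77, 71), (504, 696, 77, 72), (512, 703, 77, 73), (520, 710, 78, 72), (528, 727, 79, 58)]
85 [(288, 518, 61, 85), (291, 520, 61, 85), (294, 522, 61, 122), (297, 523,
[... 2312 characters left out ...]
, 32, 97), (350, 558, 37, 137), (354, 559, 37, 144), (358, 562, 37, 143), (362, 564, 37, 143), (366, 579, 32, 89), (370, 582, 32, 90), (374, 585, 32, 90), (396, 602, 32, 91), (400, 607, 32, 87), (404, 609, 32, 90), (408, 613, 32, 89), (412, 632, 28, 44), (416, 636, 27, 43), (456, 674, 28, 44), (464, 676, 30, 55), (472, 675, 31, 71), (480, 682, 31, 72), (488, 689, 32, 72), (496, 696, 32, 71), (504, 704, 32, 72), (512, 712, 32, 71), (520, 726, 31, 60), (528, 727, 33, 71)]
ballL 460 [0.4492 0.0168 0.0824] A,B 0.4365 0.1075 0.0003630793525142531
ballU 566 [ 0.4358 -0.0476  0.1313] A,B 0.4364 0.0418 0.0003564220388603528
ballR 343 [ 0.4257 -0.0949  0.0657] A,B 0.4361 -0.0066 0.0004706086262081256
```

```bash
python3 -m jog '[[[0,0,0,0.035,0.016,0,0.085],[0,0,0,0.069,0.031,0,0.085],[0,0,0,0.069,0.031,0,0.085],[0,0,0,0.069,0.031,0,0.085]]]'; cat >> h.py <<'E'
TH=np.radians(-11.7);X=np.array([np.cos(TH),np.sin(TH)]);Y=np.array([-X[1],X[0]])
def st():
    s=get_state();e=s["eef_pos"];f=s["contact_force"]
    print("t",round(s["clock"],2),"A,B,z",(e[:2]@X).round(4),(e[:2]@Y).round(4),e[2].round(4),"F",(f[:2]@X).round(2),(f[:2]@Y).round(2),f[2].round(2),"w",round(s["grip_width"],4),"g",round(s["grip_force"],1));return s
E
python3 -c "
from h import *
s=st();print(np.degrees(R.from_quat(s['tcp_rot']).as_matrix().T@np.r_[X,0]*0+0), R.from_quat(s['tcp_rot']).as_matrix().round(4))"
```

```text
clock: 1.65
eef_pos: [0.5413, -0.0638, 0.2309]
tcp_rot: [0.776, 0.631, -0.001, -0.0]
contact_force: [-1.0, 0.8, -0.8]
grip_width: 0.0851
grip_force: 0.0
t 1.65 A,B,z 0.5429 0.0473 0.2309 F -1.17 0.58 -0.85 w 0.0851 g 0.0
[0. 0. 0.] [[ 2.035e-01  9.791e-01 -1.300e-03]
 [ 9.791e-01 -2.035e-01 -3.000e-04]
 [-6.000e-04 -1.200e-03 -1.000e+00]]
```

```bash
python3 -m jog '[[[0,0,0,0.002,0.001,0.04,0.085],[0,0,0,0.002,0.001,0.08,0.085],[0,0,0,0.002,0.001,0.108,0.085],[0,0,0,0.002,0.001,0.122,0.085],[0,0,0,0.002,0.001,0.122,0.085]]]'; python3 -c "
from h import *
st()
p,d=camera('wrist');cv2.imwrite('pics/w2.png',p)"
```

```text
clock: 2.28
eef_pos: [0.5424, -0.0623, 0.1089]
tcp_rot: [0.776, 0.631, -0.001, -0.0]
contact_force: [-0.3, -0.4, 0.4]
grip_width: 0.0851
grip_force: 0.0
t 2.27 A,B,z 0.5438 0.049 0.1089 F -0.2 -0.44 0.4 w 0.0851 g 0.0
```

View pics/w2.png

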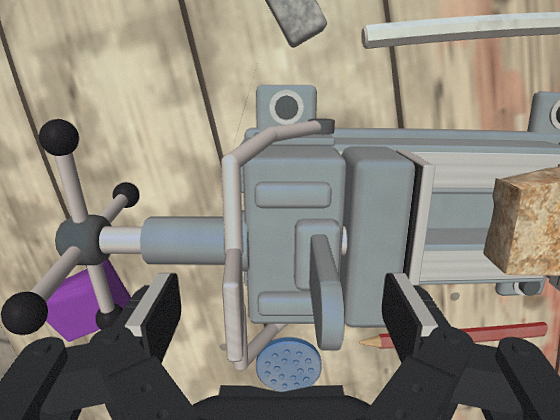

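The fingers straddle the plate (235,300) and the post (325,290), clear of the vice. I'll squeeze in stages.

```bash
python3 -m jog '[[[0,0,0,0,0,0,0.06],[0,0,0,0,0,0,0.05],[0,0,0,0,0,0,0.045],[0,0,0,0,0,0,0.041],[0,0,0,0,0,0,0.038],[0,0,0,0,0,0,0.038],[0,0,0,0,0,0,0.038],[0,0,0,0,0,0,0.038]]]'; python3 -c "
from h import *
st()"
```

```text
clock: 3.32
eef_pos: [0.5446, -0.0618, 0.1106]
tcp_rot: [0.776, 0.631, 0.001, 0.001]
contact_force: [1.7, 0.6, 6.1]
grip_width: 0.0385
grip_force: 13.1
t 3.33 A,B,z 0.5458 0.0499 0.1106 F 1.53 0.9 6.06 w 0.0385 g 13.1
```

```bash
python3 -m jog '[[[0,0,0,0,0.004,0,0.038],[0,0,0,0,0.012,0,0.038],[0,0,0,0,0.02,0,0.038],[0,0,0,0,0.028,0,0.038],[0,0,0,0,0.036,0,0.038],[0,0,0,0,0.044,0,0.038],[0,0,0,0,0.050,0,0.038],[0,0,0,0,0.050,0,0.038]]]'; python3 -c "
from h import *
s=st();p,d=camera('wrist');W=cloud('wrist',d,s);cv2.imwrite('pics/w3.png',p);np.save('pics/w3.npy',d)"
```

```text
clock: 4.32
eef_pos: [0.5939, -0.0721, 0.1106]
tcp_rot: [0.776, 0.631, 0.001, 0.001]
contact_force: [0.6, -0.9, 4.9]
grip_width: 0.0382
grip_force: 13.0
t 4.33 A,B,z 0.5961 0.0499 0.1106 F 0.73 -0.78 4.94 w 0.0382 g 13.0
```

View pics/w3.png

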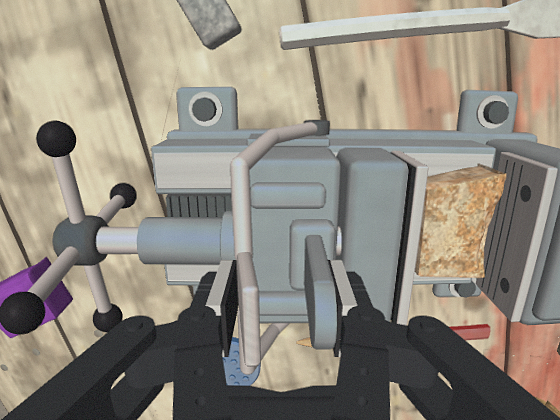

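The jaw has come up to near the stone (gap around u=420), and the grip is holding with the lever squeezed. I'll continue in small steps and watch the force.

```bash
python3 -m jog '[[[0,0,0,0,0.002,0,0.038],[0,0,0,0,0.004,0,0.038],[0,0,0,0,0.006,0,0.038],[0,0,0,0,0.008,0,0.038],[0,0,0,0,0.009,0,0.038],[0,0,0,0,0.010,0,0.038],[0,0,0,0,0.011,0,0.038],[0,0,0,0,0.012,0,0.038]]]'; python3 -c "
from h import *
s=st();p,d=camera('wrist');s=get_state();W=cloud('wrist',d,s);A=W[...,:2]@X;B=W[...,:2]@Y;Z=W[...,2]
for b in (.03,.05,.07):
  k=(abs(B-b)<.004)&(d>0)
  j=k&(A>.64)&(A<.71)&(Z>.083)&(Z<.097);s1=k&(A>.655)&(A<.74)&(Z>.064)&(Z<.078); f=k&(A>.70)&(Z>.07)&(Z<.085)
  print(b,'jaw',np.percentile(A[j],[97,99.5]).round(4),'stone',np.percentile(A[s1],[1,5,95,99]).round(4),'fixed', np.percentile(A[f],[2,50]).round(4))
"
```

```text
clock: 5.38
eef_pos: [0.604, -0.0742, 0.1106]
tcp_rot: [0.776, 0.631, 0.0, 0.0]
contact_force: [-3.3, 0.9, 9.7]
grip_width: 0.0379
grip_force: 9.0
t 5.38 A,B,z 0.6065 0.0498 0.1106 F -3.38 0.24 9.72 w 0.0379 g 9.0
0.03 jaw [0.6751 0.6758] stone [0.6837 0.6855 0.7275 0.7278] fixed [0.7004 0.7136]
0.05 jaw [0.6745 0.6755] stone [0.6838 0.6854 0.7276 0.7279] fixed [0.7006 0.7113]
0.07 jaw [0.6746 0.6757] stone [0.6838 0.6857 0.7276 0.728 ] fixed [0.7005 0.7134]
```

```bash
python3 -m jog '[[[0,0,0,0,0.001,0,0.038],[0,0,0,0,0.002,0,0.038],[0,0,0,0,0.003,0,0.038],[0,0,0,0,0.004,0,0.038],[0,0,0,0,0.0045,0,0.038]]]'; python3 -c "
from h import *
st()"; python3 -m jog '[[[0,0,0,0,0.0005,0,0.038],[0,0,0,0,0.001,0,0.038]]]'; python3 -c "
from h import *
st()"
```

```text
clock: 6.05
eef_pos: [0.6083, -0.0751, 0.1106]
tcp_rot: [0.776, 0.631, 0.0, 0.0]
contact_force: [-5.0, 0.7, 9.0]
grip_width: 0.0379
grip_force: 8.9
t 6.05 A,B,z 0.6109 0.0498 0.1106 F -5.04 -0.34 9.02 w 0.0379 g 8.9
clock: 6.3
eef_pos: [0.6092, -0.0752, 0.1106]
tcp_rot: [0.776, 0.631, 0.0, 0.0]
contact_force: [-3.5, 1.2, 9.5]
grip_width: 0.0383
grip_force: 8.9
t 6.3 A,B,z 0.6118 0.0499 0.1106 F -3.66 0.47 9.46 w 0.0383 g 8.9
```

```bash
q='from h import *
st()'; python3 -m jog '[[[0,0,0,0,0.0005,0,0.038],[0,0,0,0,0.001,0,0.038]]]' >/dev/null; python3 -c "$q"; python3 -m jog '[[[0,0,0,0,0.0004,0,0.038],[0,0,0,0,0.0008,0,0.038]]]' >/dev/null; python3 -c "$q"
```

```text
t 6.55 A,B,z 0.6129 0.0498 0.1106 F -4.16 -0.74 9.88 w 0.0383 g 8.9
t 6.8 A,B,z 0.6136 0.0498 0.1106 F -4.29 -0.23 9.12 w 0.0382 g 8.9
```

```bash
q='from h import *
st()'; python3 -m jog '[[[0,0,0,0,0.0003,0,0.038],[0,0,0,0,0.0006,0,0.038]]]' >/dev/null; python3 -c "$q"; python3 -m jog '[[[0,0,0,0,0.0003,0,0.038],[0,0,0,0,0.0006,0,0.038]]]' >/dev/null; python3 -c "$q"
```

```text
t 7.05 A,B,z 0.6139 0.0498 0.1105 F -5.74 -0.17 10.94 w 0.038 g 7.9
t 7.3 A,B,z 0.614 0.0499 0.1105 F -6.69 -0.28 10.81 w 0.0383 g 7.7
```

```bash
python3 -c "
from h import *
p,d=camera('wrist');cv2.imwrite('pics/w4.png',cv2.resize(p[120:330,360:560],None,fx=2.5,fy=2.5,interpolation=2))"
```

```text
(no output)
```

View pics/w4.png

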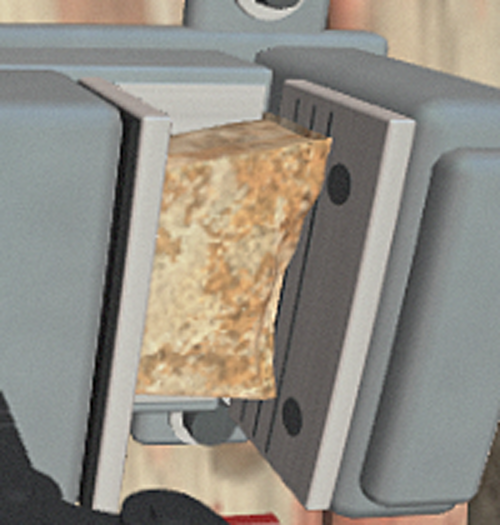

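The crop shows the stone between both plates, close against the fixed jaw, and the force is rising because contact has begun. I'll add a little more nip.

```bash
q='from h import *
st()'; python3 -m jog '[[[0,0,0,0,0.0004,0,0.038],[0,0,0,0,0.0008,0,0.038]]]' >/dev/null; python3 -c "$q"; python3 -m jog '[[[0,0,0,0,0.0004,0,0.038],[0,0,0,0,0.0008,0,0.038],[0,0,0,0,0.0008,0,0.038]]]' >/dev/null; python3 -c "$q"
```

```text
t 7.6 A,B,z 0.6141 0.0499 0.1104 F -9.31 -0.15 12.8 w 0.038 g 7.8
t 7.97 A,B,z 0.6141 0.0499 0.1102 F -10.13 -0.34 13.25 w 0.0384 g 7.9
```

```bash
python3 -m jog '[[[0,0,0,0,0.0004,0,0.038],[0,0,0,0,0.0004,0,0.038],[0,0,0,0,0.0004,0,0.038]]]' >/dev/null; python3 -c "from h import *
st()"; python3 -m jog '[[[0,0,0,0,0.0004,0,0.045],[0,0,0,0,0.0004,0,0.053],[0,0,0,0,0,0,0.062],[0,0,0,0,0,0,0.085],[0,0,0,0,0,0,0.085],[0,0,0,0,0,0,0.085],[0,0,0,0,0,0,0.085]]]' >/dev/null; python3 -c "from h import *
st();p,d=camera('wrist');s=get_state();W=cloud('wrist',d,s);A=W[...,:2]@X;B=W[...,:2]@Y;Z=W[...,2];cv2.imwrite('pics/w5.png',p);
for b in (.035,.045,.055,.065):
  k=(abs(B-b)<.004)&(d>0)&(A>.54)&(A<.65)
  for z in (.115,.125,.135,.14):
    q=k&(abs(Z-z)<.004);print(b,z,q.sum(),np.percentile(A[q],[2,50,98]).round(4) if q.sum() else '')
"
```

```text
t 8.35 A,B,z 0.6141 0.0499 0.11 F -11.45 -0.14 12.86 w 0.0381 g 7.5
t 9.22 A,B,z 0.6171 0.0497 0.1093 F -0.25 0.41 -0.45 w 0.0853 g 0.0
0.035 0.115 43 [0.5951 0.5958 0.5964]
0.035 0.125 23 [0.5746 0.5963 0.6252]
0.035 0.135 38 [0.5745 0.5752 0.6253]
0.035 0.14 33 [0.5744 0.5751 0.6253]
0.045 0.115 42 [0.5952 0.5958 0.6252]
0.045 0.125 131 [0.5745 0.5749 0.6252]
0.045 0.135 180 [0.5744 0.575  0.6253]
0.045 0.14 205 [0.5745 0.5751 0.6253]
0.055 0.115 42 [0.5952 0.5958 0.6252]
0.055 0.125 141 [0.5649 0.575  0.6252]
0.055 0.135 309 [0.5616 0.5747 0.6253]
0.055 0.14 344 [0.5614 0.5747 0.6253]
0.065 0.115 265 [0.5894 0.6261 0.6326]
0.065 0.125 346 [0.591  0.6257 0.6326]
0.065 0.135 422 [0.5919 0.6261 0.6326]
0.065 0.14 549 [0.5924 0.6266 0.6328]
```

View pics/w5.png

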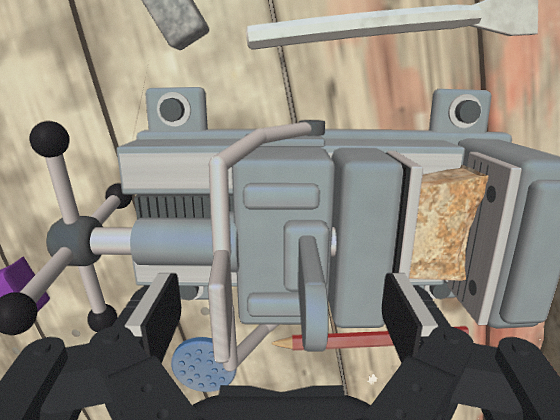

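The fingers are clear, and the plate-to-post span measures about 43 mm with the plate leaning about 0.1 rad. The tooth is therefore probably on a tip. I'll pull the post back gently with the open front finger.

```bash
q='from h import *
st()'; python3 -m jog '[[[0,0,0,0,-0.012,0,0.085],[0,0,0,0,-0.022,0,0.085],[0,0,0,0,-0.0245,0,0.085],[0,0,0,0,-0.0245,0,0.085]]]'>/dev/null; python3 -c "$q"; python3 -m jog '[[[0,0,0,0,-0.0007,0,0.085],[0,0,0,0,-0.0014,0,0.085],[0,0,0,0,-0.002,0,0.085]]]'>/dev/null; python3 -c "$q";python3 -m jog '[[[0,0,0,0,-0.0005,0,0.085],[0,0,0,0,-0.001,0,0.085]]]'>/dev/null; python3 -c "$q"
```

```text
t 9.78 A,B,z 0.5923 0.0498 0.1095 F -0.12 0.08 0.25 w 0.0849 g 0.0
t 10.15 A,B,z 0.5906 0.0498 0.1092 F 0.26 0.14 0.18 w 0.0852 g 0.7
t 10.4 A,B,z 0.5905 0.0498 0.1093 F 5.74 0.09 -5.56 w 0.085 g 3.1
```

```bash
q='from h import *
st()'; python3 -m jog '[[[0,0,0,0,-0.0004,0,0.085],[0,0,0,0,-0.0008,0,0.085]]]'>/dev/null; python3 -c "$q";python3 -m jog '[[[0,0,0,0,-0.0004,0,0.085],[0,0,0,0,-0.0008,0,0.085]]]'>/dev/null; python3 -c "$q"
```

```text
t 10.65 A,B,z 0.5905 0.0498 0.1093 F 7.89 -0.54 -7.77 w 0.0851 g 4.4
t 10.9 A,B,z 0.5904 0.0498 0.1092 F 10.64 -0.52 -9.89 w 0.085 g 5.8
```

```bash
cat >> h.py <<'E'
def span(name='wrist'):
    s=get_state();p,d=camera(name);W=cloud(name,d,s);A=W[...,:2]@X;B=W[...,:2]@Y;Z=W[...,2]
    k=(d>0)&(A>.56)&(A<.61)&(B>.055)&(B<.068);k2=(d>0)&(A>.612)&(A<.64)&(B>.055)&(B<.064)
    for z in (.112,.124,.136):
        q=k&(abs(Z-z)<.003);r=k2&(abs(Z-z)<.003)
        print(z,'plate outer',np.percentile(A[q],[2,10]).round(4) if q.sum()>5 else q.sum(),'post face',np.percentile(A[r],[2,10,50]).round(4) if r.sum()>5 else r.sum())
    return p,d,W
E
python3 -m jog '[[[0,0,0,0,0,0.002,0.085],[0,0,0,0,0,0.003,0.085],[0,0,0,0,0,0.003,0.085]]]'>/dev/null; python3 -c "
from h import *
st();span()"
```

```text
t 11.28 A,B,z 0.5905 0.0499 0.1078 F 7.17 -0.9 2.26 w 0.0849 g 3.1
0.112 plate outer 0 post face [0.625  0.6251 0.6262]
0.124 plate outer [0.5898 0.59  ] post face [0.6251 0.6252 0.6268]
0.136 plate outer [0.5908 0.5911] post face [0.6249 0.6251 0.6295]
```

```bash
q='from h import *
st()'; python3 -m jog '[[[0,0,0,0,-0.0005,0,0.085],[0,0,0,0,-0.001,0.0005,0.085]]]'>/dev/null; python3 -c "$q";python3 -m jog '[[[0,0,0,0,-0.0005,0.0005,0.085],[0,0,0,0,-0.001,0.001,0.085]]]'>/dev/null; python3 -c "$q"; python3 -m jog '[[[0,0,0,0,-0.0005,0.0005,0.085],[0,0,0,0,-0.001,0.001,0.085]]]'>/dev/null; python3 -c "$q"
```

```text
t 11.57 A,B,z 0.5906 0.0499 0.1076 F 8.6 -0.9 3.8 w 0.0853 g 4.3
t 11.82 A,B,z 0.5907 0.0499 0.1075 F 9.39 -1.3 6.88 w 0.0851 g 4.6
t 12.07 A,B,z 0.5908 0.0499 0.1073 F 10.38 -0.21 7.97 w 0.0852 g 5.2
```

```bash
q='from h import *
st()'; python3 -m jog '[[[0,0,0,0,-0.0006,0,0.085],[0,0,0,0,-0.0012,0,0.085]]]'>/dev/null; python3 -c "$q";python3 -m jog '[[[0,0,0,0,-0.0006,0,0.085],[0,0,0,0,-0.0012,0,0.085]]]'>/dev/null; python3 -c "$q";python3 -m jog '[[[0,0,0,0,0,0,0.085],[0,0,0,0,0,0,0.085]]]'>/dev/null; python3 -c "$q
span()"
```

```text
t 12.32 A,B,z 0.5894 0.0499 0.1072 F 8.86 0.24 8.16 w 0.0853 g 4.5
t 12.57 A,B,z 0.5855 0.0499 0.1059 F 14.3 0.23 9.08 w 0.0852 g 8.1
t 12.82 A,B,z 0.5857 0.0499 0.1058 F 6.63 -0.58 6.1 w 0.085 g 3.4
0.112 plate outer [0.5769 0.577 ] post face [0.6202 0.6203 0.6211]
0.124 plate outer [0.5776 0.5782] post face [0.6203 0.6205 0.6228]
0.136 plate outer [0.5776 0.5784] post face [0.62   0.6202 0.6262]
```

The nut dropped in: the post slid back 4.9 mm and the span is 50.7 mm, so the lever is at rest. Contact should therefore come after about 1.9 rad of handle turn, and the target is about 2.6 rad. I'll disengage, rise, close the fingers and go to the handle.

```bash
python3 -m jog '[[[0,0,0,0,0.008,0,0.085],[0,0,0,0,0.010,-0.03,0.085],[0,0,0,0,0.010,-0.08,0.085],[0,0,0,0.005,-0.03,-0.11,0.04],[0,0,0,0.022,-0.08,-0.11,0],[0,0,0,0.022,-0.084,-0.11,0],[0,0,0,0.022,-0.084,-0.11,0],[0,0,0,0.022,-0.084,-0.11,0]]]' >/dev/null; cat >> h.py <<'E'
from scipy.optimize import least_squares
def top_balls(save=None):
    p,d=camera('top');W=cloud('top',d);A=W[...,:2]@X;B=W[...,:2]@Y;Z=W[...,2]
    if save:cv2.imwrite(save,p)
    dark=(p.max(2)<60)
    k=dark&(d>0)&(abs(A-.4993)<.02)&(abs(B-.05)<.08)&(Z>.03)&(Z<.15)
    n,l,stt,c=cv2.connectedComponentsWithStats(k.astype(np.uint8))
    for i in range(1,n):
        if stt[i,4]>15:
            m=l==i;Q=np.c_[A[m],B[m],Z[m]];q0=np.median(Q,0)-[0,0,.007]
            f=least_squares(lambda q:np.linalg.norm(Q-q,axis=1)-.009,q0,loss='soft_l1',f_scale=.001)
            q=f.x;b=q[1]-.0503;z=q[2]-.074
            print(stt[i,4],'ABz',q.round(4),'r',np.hypot(b,z).round(4),'a',np.arctan2(-b,z).round(3))
E
python3 -c "
from h import *
st();top_balls()"
```

```text
t 13.88 A,B,z 0.4993 0.0717 0.2134 F 0.52 -1.12 -0.41 w 0.0002 g 0.0
```

```bash
sed -i 's/def top_balls(save=None):/def balls(name="wrist",save=None):/; s/p,d=camera(.top.);W=cloud(.top.,d)/s=get_state();p,d=camera(name);W=cloud(name,d,s)/' h.py; python3 -c "
from h import *
balls(save='pics/w6.png')"
```

```text
390 ABz [0.4993 0.1076 0.0821] r 0.0579 a -1.43
19 ABz [0.4954 0.0481 0.0809] r 0.0072 a 0.303
370 ABz [0.4993 0.0417 0.1313] r 0.058 a 0.15
```

View pics/w6.png

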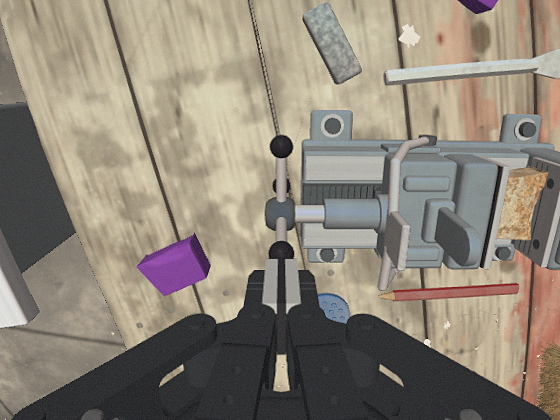

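The handle spokes are clear: upper ball at (281,250), left ball at (281,147), t≈0.145. The fitted positions agree with the given sizes. I'll descend left of the upper ball and push along its arc.

```bash
python3 -m jog '[[[0,0,0,0,0,0.05,0],[0,0,0,0,0,0.09,0],[0,0,0,-0.01,0,0.0905,0],[0,0,0,-0.0205,0,0.092,0],[0,0,0,-0.0285,0,0.095,0],[0,0,0,-0.036,0,0.0995,0],[0,0,0,-0.043,0,0.105,0],[0,0,0,-0.043,0,0.105,0]]]' >/dev/null;  python3 -c "
from h import *
st();balls()"
```

```text
t 14.97 A,B,z 0.5004 0.0288 0.1108 F 1.36 3.49 -0.0 w 0.0003 g 1.7
1968 ABz [0.4996 0.0904 0.1152] r 0.0575 a -0.771
37 ABz [0.4948 0.0468 0.0774] r 0.0049 a 0.797
24 ABz [0.5028 0.0464 0.0774] r 0.0052 a 0.846
64 ABz [0.4988 0.0102 0.0321] r 0.058 a 2.377
44 ABz [0.5    0.0102 0.0326] r 0.0577 a 2.372
603 ABz [0.5007 0.0308 0.1397] r 0.0686 a 0.288
157 ABz [0.4907 0.0433 0.1225] r 0.049 a 0.144
160 ABz [0.5112 0.0431 0.1226] r 0.0491 a 0.147
60 ABz [0.4904 0.0434 0.1288] r 0.0552 a 0.125
60 ABz [0.5109 0.0434 0.129 ] r 0.0555 a 0.125
226 ABz [0.5112 0.0431 0.1378] r 0.0642 a 0.112
230 ABz [0.4902 0.0432 0.1381] r 0.0645 a 0.111
```

```bash
python3 -m jog '[[[0,0,0,0.004,0,-0.002,0],[0,0,0,0.006,0,-0.03,0],[0,0,0,0.03,0,-0.048,0],[0,0,0,0.085,0,-0.048,0],[0,0,0,0.09,0,-0.03,0],[0,0,0,0.09,0,0,0],[0,0,0,0.09,0,0,0]]]' >/dev/null;  python3 -c "
from h import *
st()"
```

```text
t 15.9 A,B,z 0.4966 0.1184 0.1074 F -0.77 -0.27 -0.45 w -0.0002 g 0.0
```

```bash
python3 -m jog '[[[0,0,0,-0.009,0.001,-0.002,0],[0,0,0,-0.018,0.002,-0.006,0],[0,0,0,-0.028,0.002,-0.0115,0],[0,0,0,-0.039,0.002,-0.015,0],[0,0,0,-0.0505,0.002,-0.016,0],[0,0,0,-0.062,0.002,-0.015,0],[0,0,0,-0.072,0.002,-0.012,0],[0,0,0,-0.072,0.002,-0.012,0]]]' >/dev/null;  python3 -c "
from h import *
st();balls()"
```

```text
t 16.9 A,B,z 0.5017 0.0463 0.1225 F -0.13 1.87 1.61 w 0.0 g 0.9
1099 ABz [0.4997 0.1028 0.0983] r 0.0578 a -1.137
30 ABz [0.495  0.0473 0.0781] r 0.0051 a 0.637
25 ABz [0.5035 0.0466 0.0773] r 0.005 a 0.838
206 ABz [0.5019 0.049  0.1389] r 0.0649 a 0.019
159 ABz [0.492  0.0608 0.134 ] r 0.061 a -0.172
164 ABz [0.5122 0.0439 0.1343] r 0.0606 a 0.107
59 ABz [0.4916 0.0609 0.1401] r 0.067 a -0.159
61 ABz [0.5123 0.0609 0.1405] r 0.0673 a -0.159
115 ABz [0.4921 0.0609 0.1466] r 0.0734 a -0.145
110 ABz [0.5123 0.061  0.1467] r 0.0735 a -0.146
```

```bash
python3 -m jog '[[[0,0,0,-0.0055,-0.002,0.003,0],[0,0,0,-0.011,-0.002,0.006,0]]]' >/dev/null;  python3 -c "
from h import *
st()"; python3 -m jog '[[[0,0,0,-0.004,0,0.003,0],[0,0,0,-0.008,0,0.006,0]]]' >/dev/null;  python3 -c "
from h import *
st()";python3 -m jog '[[[0,0,0,-0.002,0,0.0015,0],[0,0,0,-0.003,0,0.0025,0],[0,0,0,-0.003,0,0.0025,0]]]' >/dev/null;  python3 -c "
from h import *
st();balls()"
```

```text
t 17.2 A,B,z 0.4991 0.0368 0.1155 F 0.5 5.82 2.48 w 0.0003 g 3.0
t 17.45 A,B,z 0.4989 0.0291 0.1094 F -0.01 6.76 2.28 w 0.0 g 3.4
t 17.82 A,B,z 0.4988 0.0262 0.1068 F 0.9 5.33 1.74 w 0.0 g 3.2
2365 ABz [0.4992 0.0877 0.1174] r 0.0573 a -0.711
95 ABz [0.4918 0.0351 0.0731] r 0.0153 a 1.631
81 ABz [0.5062 0.0188 0.0429] r 0.0442 a 2.349
600 ABz [0.4991 0.0283 0.1357] r 0.0655 a 0.343
159 ABz [0.4888 0.0405 0.1184] r 0.0454 a 0.217
160 ABz [0.5092 0.0405 0.1186] r 0.0456 a 0.216
393 ABz [0.4907 0.0392 0.1378] r 0.0647 a 0.172
59 ABz [0.5095 0.0407 0.1244] r 0.0513 a 0.189
339 ABz [0.5078 0.0394 0.139 ] r 0.0659 a 0.166
35 ABz [0.4806 0.0403 0.1462] r 0.0729 a 0.138
32 ABz [0.5183 0.04   0.1458] r 0.0725 a 0.142
```

```bash
python3 -m jog '[[[0,0,0,0.006,0,-0.002,0],[0,0,0,0.008,0,-0.03,0],[0,0,0,0.03,0,-0.05,0],[0,0,0,0.085,0,-0.05,0],[0,0,0,0.091,0,-0.03,0],[0,0,0,0.091,0,-0.004,0],[0,0,0,0.091,0,-0.004,0]]]' >/dev/null;  python3 -c "
from h import *
st();p,d,W=span()
p,d=camera('wrist');s=get_state();W=cloud('wrist',d,s);A=W[...,:2]@X;B=W[...,:2]@Y;Z=W[...,2]
for b in (.03,.05,.07):
  j=(d>0)&(abs(B-b)<.004)&(A>.65)&(A<.71)&(Z>.083)&(Z<.097);print(b,np.percentile(A[j],[97,99.5]).round(4))
balls()"
```

```text
t 18.75 A,B,z 0.4967 0.1154 0.1088 F -0.36 -0.94 -0.43 w 0.0 g 0.0
0.112 plate outer 0 post face [0.6193 0.6196 0.6204]
0.124 plate outer 0 post face [0.6194 0.6196 0.6205]
0.136 plate outer 0 post face [0.6193 0.6196 0.6205]
0.03 [0.6743 0.675 ]
0.05 [0.6667 0.6678]
0.07 [0.6602 0.6614]
508 ABz [0.499  0.0946 0.0367] r 0.0579 a -2.271
783 ABz [0.4989 0.1173 0.1399] r 0.0939 a -0.793
477 ABz [0.4889 0.1283 0.1311] r 0.0966 a -0.939
506 ABz [0.509  0.1284 0.1314] r 0.0969 a -0.937
```

```bash
python3 -m jog '[[[0,0,0,-0.007,0.003,-0.002,0],[0,0,0,-0.0125,0.003,-0.004,0],[0,0,0,-0.0165,0.003,-0.006,0],[0,0,0,-0.0205,0.003,-0.0075,0]]]' >/dev/null;  python3 -c "
from h import *
st()"; python3 -m jog '[[[0,0,0,-0.002,0,-0.001,0],[0,0,0,-0.004,0,-0.002,0]]]' >/dev/null;  python3 -c "
from h import *
st();balls()"
```

```text
t 19.4 A,B,z 0.503 0.0986 0.1199 F -1.18 11.95 5.15 w -0.0004 g 6.0
t 19.65 A,B,z 0.503 0.0942 0.1218 F -1.08 10.91 4.13 w 0.0 g 5.2
575 ABz [0.4985 0.1031 0.0502] r 0.0579 a -1.995
211 ABz [0.5033 0.0968 0.1382] r 0.0792 a -0.627
165 ABz [0.4931 0.1084 0.1335] r 0.0832 a -0.774
172 ABz [0.5131 0.1084 0.1337] r 0.0833 a -0.772
200 ABz [0.4928 0.1082 0.1445] r 0.0912 a -0.688
200 ABz [0.5137 0.1082 0.1446] r 0.0913 a -0.687
77 ABz [0.5061 0.0122 0.0973] r 0.0447 a 1.022
```

```bash
python3 -m jog '[[[0,0,0,-0.002,0,-0.0005,0],[0,0,0,-0.004,0,-0.001,0]]]' >/dev/null;  python3 -c "
from h import *
st()"; python3 -m jog '[[[0,0,0,-0.002,0,-0.0005,0],[0,0,0,-0.004,0,-0.001,0]]]' >/dev/null;  python3 -c "
from h import *
st();balls();span()"
```

```text
t 19.95 A,B,z 0.5029 0.09 0.1226 F -0.44 9.94 4.81 w -0.0 g 4.9
t 20.2 A,B,z 0.5028 0.0858 0.1235 F -0.5 9.39 3.88 w 0.0001 g 4.8
628 ABz [0.4985 0.1061 0.0587] r 0.0578 a -1.839
194 ABz [0.5029 0.0882 0.1391] r 0.0753 a -0.528
171 ABz [0.4927 0.1    0.1351] r 0.0788 a -0.683
167 ABz [0.5135 0.0832 0.1353] r 0.0695 a -0.493
168 ABz [0.4928 0.0831 0.1455] r 0.0786 a -0.431
164 ABz [0.5136 0.0999 0.1454] r 0.087 a -0.607
257 ABz [ 0.498  -0.0058  0.0895] r 0.0582 a 1.3
0.112 plate outer [0.5753 0.5758] post face [0.619  0.6192 0.62  ]
0.124 plate outer [0.5758 0.5762] post face [0.619  0.6193 0.6201]
0.136 plate outer [0.576  0.5762] post face [0.6189 0.6192 0.6202]
```

```bash
q='from h import *
s=st();e=s["eef_pos"];f=s["contact_force"];fb=f[:2]@Y;fz=f[2];b=e[:2]@Y-.0203-.0503;a=np.arcsin(-b/.058);print("a",a.round(3),"tau",(.058*(fb*np.cos(a)+fz*np.sin(a))-.009*fz).round(3))'
for i in 1; do python3 -m jog '[[[0,0,0,-0.0015,0,-0.0003,0]]]' >/dev/null; python3 -c "$q"; python3 -m jog '[[[0,0,0,-0.0015,0,-0.0003,0]]]' >/dev/null; python3 -c "$q"; python3 -m jog '[[[0,0,0,-0.0015,0,-0.0003,0]]]' >/dev/null; python3 -c "$q"; python3 -m jog '[[[0,0,0,-0.0015,0,-0.0003,0]]]' >/dev/null; python3 -c "$q"; done; python3 -c "from h import *
balls()"
```

```text
t 20.43 A,B,z 0.5028 0.0842 0.1238 F -1.22 9.53 3.48 w -0.0002 g 4.7
a -0.237 tau 0.459
t 20.55 A,B,z 0.5028 0.0827 0.1241 F -0.95 9.92 4.06 w -0.0001 g 4.7
a -0.21 tau 0.477
t 20.68 A,B,z 0.5027 0.0811 0.1243 F -1.23 8.75 4.12 w 0.0001 g 4.6
a -0.182 tau 0.419
t 20.8 A,B,z 0.5027 0.0796 0.1246 F -0.99 8.95 2.88 w -0.0001 g 4.6
a -0.156 tau 0.461
680 ABz [0.4987 0.1074 0.0648] r 0.0578 a -1.731
183 ABz [0.5034 0.0821 0.1398] r 0.073 a -0.45
167 ABz [0.4928 0.0939 0.1364] r 0.0761 a -0.61
304 ABz [0.5127 0.0779 0.1409] r 0.0724 a -0.391
141 ABz [0.4927 0.0769 0.1461] r 0.0768 a -0.353
190 ABz [ 0.498  -0.007   0.0834] r 0.0581 a 1.409
```

```bash
q='from h import *
s=st();e=s["eef_pos"];f=s["contact_force"];fb=f[:2]@Y;fz=f[2];b=e[:2]@Y-.0203-.0503;a=np.arcsin(-b/.058);print("a",a.round(3),"tau",(.058*(fb*np.cos(a)+fz*np.sin(a))-.009*fz).round(3))'
python3 -m jog '[[[0,0,0,-0.0018,0,0,0]]]' >/dev/null; python3 -c "$q"; python3 -m jog '[[[0,0,0,-0.0018,0,0,0]]]' >/dev/null; python3 -c "$q"; python3 -m jog '[[[0,0,0,-0.0018,0,0,0]]]' >/dev/null; python3 -c "$q"; python3 -m jog '[[[0,0,0,-0.0018,0,0,0]]]' >/dev/null; python3 -c "$q"; python3 -c "from h import *
balls(save='pics/w7.png');span()"
```

```text
t 20.98 A,B,z 0.5027 0.0778 0.1246 F -0.28 9.63 3.09 w 0.0001 g 4.6
a -0.124 tau 0.504
t 21.1 A,B,z 0.5027 0.0759 0.1246 F -0.8 8.59 3.23 w 0.0 g 4.5
a -0.092 tau 0.45
t 21.23 A,B,z 0.5027 0.0741 0.1246 F -0.47 9.36 2.92 w 0.0 g 4.5
a -0.06 tau 0.505
t 21.35 A,B,z 0.5027 0.0723 0.1245 F -1.63 8.86 3.09 w 0.0003 g 4.5
a -0.029 tau 0.481
751 ABz [0.4986 0.1081 0.072 ] r 0.0578 a -1.605
182 ABz [0.5025 0.0747 0.1397] r 0.07 a -0.356
163 ABz [0.4926 0.0865 0.1361] r 0.0719 a -0.528
168 ABz [0.513  0.0865 0.1363] r 0.0721 a -0.527
145 ABz [0.4925 0.0865 0.146 ] r 0.0805 a -0.466
142 ABz [0.5131 0.0695 0.1458] r 0.0743 a -0.261
23 ABz [ 0.4981 -0.0068  0.0762] r 0.0572 a 1.533
0.112 plate outer [0.5753 0.5757] post face [0.6185 0.6191 0.6198]
0.124 plate outer [0.5758 0.5761] post face [0.6186 0.6189 0.6196]
0.136 plate outer [0.5756 0.5759] post face [0.6185 0.6189 0.6197]
```

The torque averages 0.485 N m (nominally about 0.5 when firm), and the lever span of 50.9 mm means it is at rest. I'll back away and take a last look.

```bash
python3 -m jog '[[[0,0,0,0.008,0,0,0],[0,0,0,0.014,0,-0.01,0],[0,0,0,0.016,0,-0.05,0],[0,0,0,0.016,0,-0.09,0],[0,0,0,0.016,0.03,-0.09,0],[0,0,0,0.016,0.03,-0.09,0]]]' >/dev/null; python3 -c "
from h import *
st();p,d,W=span();balls();cv2.imwrite('pics/w8.png',p)"
```

```text
t 22.2 A,B,z 0.5335 0.0862 0.2142 F 0.08 -0.42 -0.18 w -0.0001 g 0.0
0.112 plate outer [0.5753 0.5756] post face [0.6189 0.619  0.6194]
0.124 plate outer [0.5758 0.5759] post face [0.6187 0.6191 0.6197]
0.136 plate outer [0.5759 0.576 ] post face [0.619  0.6193 0.6199]
345 ABz [0.4988 0.1082 0.0724] r 0.058 a -1.599
25 ABz [0.5026 0.0466 0.0776] r 0.0052 a 0.792
484 ABz [0.4986 0.0516 0.132 ] r 0.058 a -0.022
156 ABz [ 0.4986 -0.0078  0.0755] r 0.0581 a 1.545
```

View pics/w8.png

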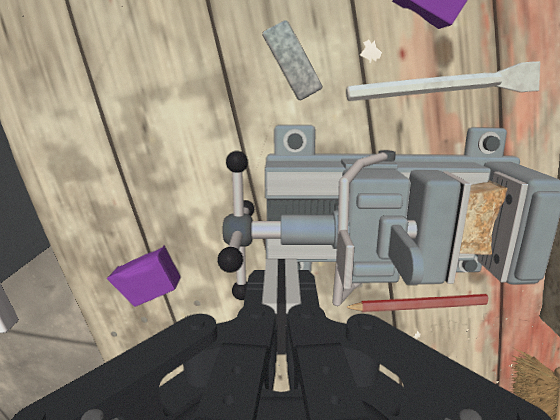

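The stone at (483,218) is held between both jaw plates, the lever is at rest, the arm is clear and the tools have not moved, so I'm handing in.

```bash
python3 -c "
from plant import *
print(sign_off())"
```

```text
the job is handed in; nothing more can be done
None
```

The job is handed in at about 22 s, verdict not shown: the stone is clamped at roughly 60–75 N (estimated from handle torque, not measured directly), the release lever is at rest with its half-nut in the rack, and the tools round the vice look undisturbed.

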